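# Turn the bracket to the stop bar, then hold the index plunger out

### The job

The cheek seam on the bracket is done: turn the bracket round so that the outside of its upright back stands flat against the stop bar on the turntable's faceplate, its foot flat on the plate and its whole back within the bar's length, and let go of it while the plate is still locked. Then pull the index plunger's knob straight up as far as it will go and keep holding it there, so that its pin is clear of the hole and I can swing the plate round for the next seam. Finish while still holding the knob up, with the plate not turned, the bracket still against the bar, and the other things on the table left where they lie.

Things in the scene. Friction and masses are not known exactly. Their poses are not given: they have to be found in the camera images.
- turntable: Fixed, level indexing turntable. Origin on the table under its axis. Round faceplate 280 mm across, 15 thick, top 75 mm above the table; stop bar on its +x half, along y. Grey post 40 x 26 mm outside the rim at y -147 to -173, with a 40 mm wide arm over the rim to y = -99 mm, 100 to 122 mm above the table; the index plunger stands through the arm at x 0, y -122 mm.
- faceplate (a joint): Turn of the faceplate about its upright axis, rad; 0 at the start. With the plunger's pin in its hole it is locked (play about 0.015 rad); with the pin clear it turns against about 0.25 N m of friction and stays where left.
- bar_face (a point): Middle of the stop bar's working face, 10 mm above the faceplate's top. x points into the bar, square to its face, y along it, z up. Square steel bar 20 x 20 mm, 130 long, fixed on the plate; the face is 45 mm from the plate's axis and looks to -x, over the plate's middle. Bar top 95 mm above the table.
- bracket: Loose 8 mm steel bracket, 0.8 kg, on the faceplate, its back turned to the turntable's +y (+-0.45 rad). Origin: centre of foot's underside; x to the back, z up. Foot 65 (x) x 90 (y) x 8 mm. Upright back (pinch it from above) 8 mm thick, x 24.5 to 32.5, 90 wide, top 65 mm above the underside. Low cheek over the +y end: y 37 to 45, x -21.5 to 24.5, top at 40 mm. Rest of the foot is free.
- bracket_back (a point): Point on the outside face of the bracket's back, midway along its width, 10 mm above the foot's underside (bracket frame: x 32.5, y 0, z 10 mm); axes as the bracket. With the back flat against the bar it lies in the plane of the bar's face.
- plunger (a joint): Lift of the index plunger, m: 0 with the pin seated 12 mm deep in its hole in the faceplate, 0.022 at the upper stop, the pin's end then 10 mm above the plate. Spring and weight pull it down: about 7 N to start, 16 N at the stop; let go, it snaps back (it has no rest position).
- plunger_knob (a point): Middle of the plunger's black knob, on its upright axis, 158 mm above the table when seated; rises with the plunger. Knob round, 32 mm across from 8 mm below to 8 mm above this point, 24 mm across at its foot; it reaches from 18 mm below to 14 mm above this point. Below it a sleeve 22 mm across with a 28 mm collar; the arm's top is 36 mm below this point.
- hammer: Bystander: hammer lying on the table to the +y side of the turntable. Leave it alone.
- tube_offcut: Bystander: square steel tube 50 x 50 x 100 mm lying on the table close to the turntable's +y side. Leave it alone.
- f_clamp: Bystander: F-clamp, 300 mm long, lying flat on the table on the turntable's -y side, beyond the post. Leave it alone.
- table_bolt: Bystander: round clamping bolt 42 mm across, 56 mm tall, standing on the table beyond the faceplate (+x side of the turntable). Leave it alone.
There are look-alikes about, which are no part of the job. Leave any pink or turquoise look-alike of the bracket alone.

How it is judged:
By the outcome, as a careful person would: the job done as asked, in the order asked, and still so for the second after the job is handed in, while the arm keeps its last pose, push and grip.
It also fails if it takes over 40 s, if anything falls off the work surface, if the arm or the gripper's body presses on something with over 40 N, if the wrist force passes 120 N, or if a joint passes its speed limit or range.

### The arm

A 7-joint arm with a two-finger parallel gripper is mounted at the origin on the work surface. World frame = base frame: x ahead of the robot, y to its left, z up, the work surface at z = 0. Lengths are in m, angles in rad, forces in N, time in s.
With the tool pointing down it reaches from about 0.425 to 0.875 m from the base axis. Payload 4.7 kg.
Tool frame: the origin (TCP) lies midway between the tips of the shut fingers; the grasp point (between the pads) lies 19 mm behind it; z points along the fingers, y is the line along which they close (so a half turn about z gives the same grasp; the last joint's range is limited). The gripper opens to 87 mm and grips with 3 to 60 N. Pads are 19 mm wide; open, the fingers measure 117 mm over their backs; the gripper's body (75 mm by 190 mm) begins 51 mm behind the grasp point.
Start: joints at [-1.213, 0.321, -0.07, 1.45, 0.023, 1.371, -0.057], TCP at [0.219, 0.612, 0.223] pointing down, gripper open.
Joint ranges: [-2.86, 2.86], [-0.3, 2.09], [-1.38, 1.24], [0.06, 2.45], [-1.56, 4.7], [0.09, 2.05], [-2.69, 2.69]. Speed limits (rad/s): [2.57, 2.57, 3.14, 3.14, 3.14, 3.14, 3.14].

### API

Orientations are given as a rotation vector (axis times angle).
In Python, from bench import ctrl gives the robot as it stands. The module is installed in compiled form; this text tells all that it offers.
- The arm moves only by the shell command python3 -m handwheel 'ROWS' [FORCE]. ROWS is JSON, a list of rows, each a list of 7 numbers: the finger opening in m, from 0 to 0.087, then the shift along the tool's x, y, z in m, then the turn, a rotation vector about the tool's x, y, z in degrees. A call has 1 to 12 rows; each row shifts and turns the commanded pose from where the row before left it, along the tool's axes as they then stand; what a row does not reach is not made up. A row lasts 1/8 s, in which the tool goes at most 62.5 mm and 10.7 degrees, less where a joint would pass 70% of its speed; a pose out of reach is approached as far as the arm can. A call is refused whole if a number of a shift passes 0.0625 or a number of a turn 10.7, either way. A call with a gripper value outside its range is refused whole. The fingers move at their own pace and stop on an object; FORCE is the grip in N (left out, the last holds). Time passes only in rows, so rows that do not move let the fingers close. It gives the time, the measured TCP pose, the force, the opening and the grip force at its end, in the units of the state.
- ctrl.get_state(): the state, without advancing time (a new reading comes with each control period).
- ctrl.get_image(name): name is "side" or "top"; returns (picture, depth): 480x640x3 uint8, blue, green, red; 480x640 float32, m along the optical axis (not along the pixel's ray), 0 where there is no reading.
- ctrl.camera_info(name): a dict with "intrinsics" (3x3 intrinsics, pixels), "D" ([k1, k2, p1, p2, k3] as OpenCV has them; the pictures are not rectified), "R" (3x3) and "t" (3): a world point X has camera coordinates R X + t. Camera axes: x right, y down, z forward; pixel columns grow to the right and rows downward; lengths in m; the calibration is good to about 2 mm. A picture is of the moment at which its call begins. camera_info takes no time and is no camera call.
- ctrl.close_job(): hands the job in; it is judged then, once.
The state is a dict: "time": time; "joint_positions": joint angles; "qd": joint speeds; "joint_torque": joint torques, N m; "position": TCP position; "tool_rot": TCP orientation; "ft_force": force on the tool from outside, world axes, zero at the start; "torque": the same for the moment, N m; "grip_width": opening from 0.0 (shut) to 1.0 (fully open); "grip_force": force on a finger pad.
Only numpy, scipy, OpenCV 4.12 (cv2) and the standard library are available. Lean on these libraries where they do the work, as an engineer would, in place of code of your own. Each camera call takes 0.05 s, during which the arm holds its last target. There are 200 camera calls.

## Working session

There is one attempt and no reset: what is moved stays moved. The work goes in short steps, Python scripts to look and compute and a shell command to move; the robot and the scene stay as the last step left them, time stands still between calls to the robot, and variables do not carry over. Pictures are saved under pics/ and viewed, at most 10 in all, crops included, and the job is handed in when it is done.

```bash
mkdir -p pics; cat > h.py <<'E'
import numpy as np, cv2
from bench import ctrl
def cam(n):
    c=ctrl.camera_info(n); return [np.array(c[k],float) for k in("intrinsics","D","R","t")]
def ray(n,uv):
    K,D,R,t=cam(n); p=cv2.undistortPoints(np.array(uv,float).reshape(-1,1,2),K,D)[:,0]
    d=np.c_[p,np.ones(len(p))]@R; return -R.T@t,d
def plane(n,uv,z):
    o,d=ray(n,uv); return o+d*((z-o[2])/d[:,2])[:,None]
def dep(n,uv,dp):
    K,D,R,t=cam(n); o,d=ray(n,uv); uv=np.array(uv,int).reshape(-1,2); return o+d*dp[uv[:,1],uv[:,0]][:,None]
def proj(n,X):
    K,D,R,t=cam(n); return cv2.projectPoints(np.array(X,float).reshape(-1,3),cv2.Rodrigues(R)[0],t,K,D)[0][:,0]
E
python3 - <<'E'
from h import *
for n in("top","side"):
    im,d=ctrl.get_image(n); cv2.imwrite(f"pics/{n}0.png",im); np.savez(f"{n}0.npz",im=im,d=d)
    K,D,R,t=cam(n); print(n,(-R.T@t).round(3),R[2].round(2),R[0].round(2),K[0,0],(d>0).mean())
s=ctrl.get_state(); print(s["position"],s["tool_rot"],s["ft_force"])
E
```

```text
top [0.356 0.083 1.067] [ 0.21 -0.03 -0.98] [-0.14 -0.99 -0.  ] 451.00698478480297 0.996201171875
side [ 0.372 -0.55   0.778] [ 0.19  0.68 -0.71] [ 0.96 -0.27  0.01] 499.1294979508013 0.9959342447916667
[0.21896973 0.61147878 0.22160315] [-5.37335573e-01 -3.09507000e+00  2.65867983e-03] [ 0.10886593 -0.03988069 -0.0540034 ]
```

View pics/top0.png

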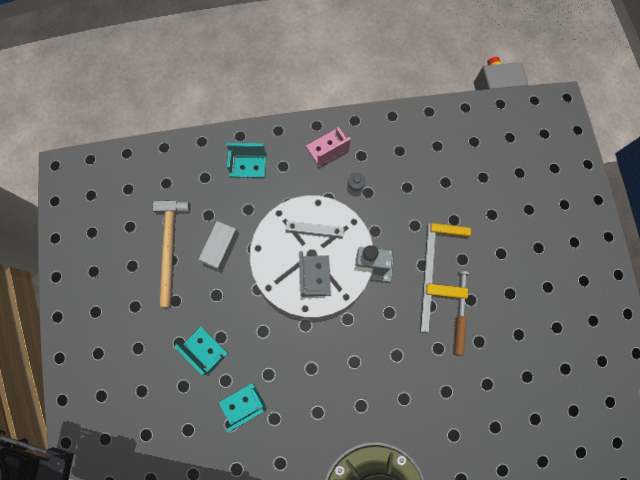

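View pics/side0.png

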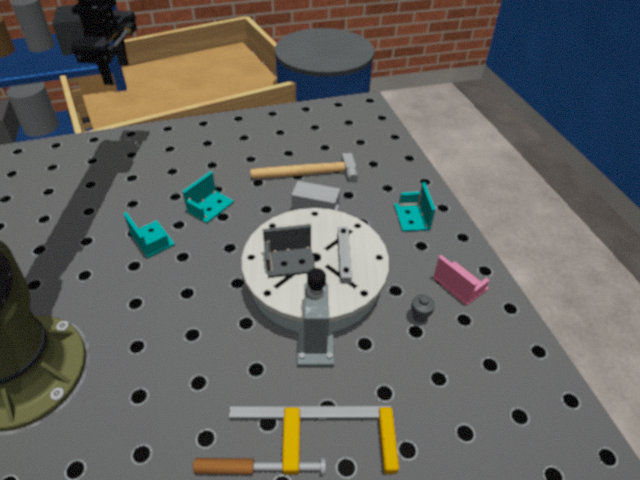

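Candidates: three turquoise brackets (246,160), (202,350), (241,407) and one pink (328,146) in the top view lie on the table. The grey one on the faceplate (315,275; side view 290,250) fits: it is grey, and its back faces +y. The bar is at top (315,229), the knob at (370,254).

```bash
python3 - <<'E'
from h import *
a=np.load("top0.npz")["im"][190:325,245:400]; b=np.load("side0.npz")["im"][205:330,238:393]
a=cv2.resize(a,None,fx=5,fy=5,interpolation=2)[:,:]; b=cv2.resize(b,None,fx=5,fy=5,interpolation=2)
c=np.hstack([cv2.resize(a,(400,348)),cv2.resize(b,(400,323))[:,:]] if 0 else [cv2.copyMakeBorder(cv2.resize(a,(400,348)),0,0,0,0,0),cv2.copyMakeBorder(cv2.resize(b,(400,323)),0,25,0,0,0)])
cv2.imwrite("pics/crop0.png",a[:600]); cv2.imwrite("pics/crop1.png",b[:600])
# faceplate: bright low-saturation mask, convex hull -> ellipse -> centre at z=.075
z=np.load("top0.npz"); im=z["im"]; m=(im.min(2)>185).astype(np.uint8)
n,l,s,ce=cv2.connectedComponentsWithStats(m); i=1+s[1:,4].argmax(); print(s[i],ce[i])
ys,xs=np.where(l==i); h=cv2.convexHull(np.c_[xs,ys].astype(np.int32))[:,0]
P=plane("top",h,.075); c,r=cv2.minEnclosingCircle((P[:,:2]*1000).astype(np.float32)); print("centre",c,r)
for n,pts in(("top",[(300,300),(280,250),(290,225),(310,228),(316,270),(302,262),(370,252)]),):
    print(dep(n,pts,z["d"]).round(4))
E
```

```text
[ 250  196  122  121 8594] [308.77286479 253.80137305]
centre (551.488037109375, 62.375160217285156) 139.05589294433594
[[ 0.4533  0.1018  0.0767]
 [ 0.5712  0.131   0.0743]
 [ 0.6191  0.1006  0.0984]
 [ 0.6069  0.0575  0.0943]
 [ 0.5133  0.0576  0.0823]
 [ 0.525   0.0855  0.14  ]
 [ 0.5198 -0.0539  0.1715]]
```

View pics/crop0.png

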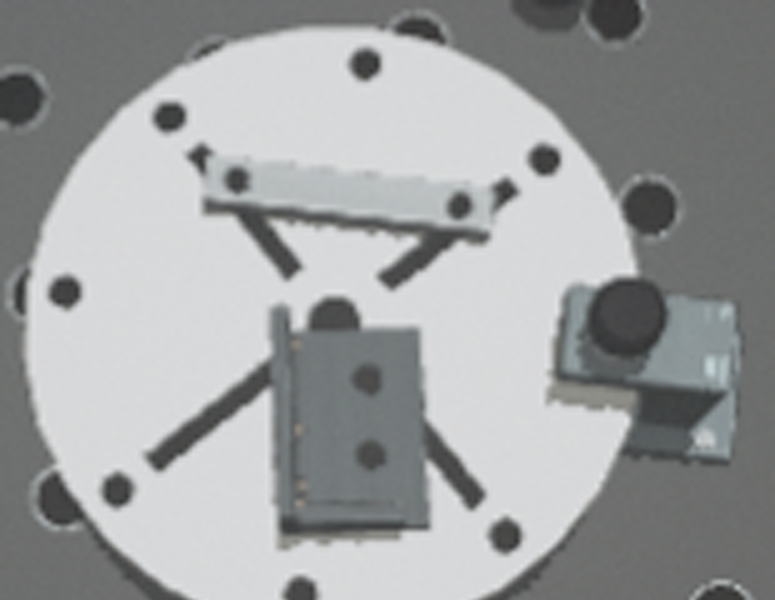

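View pics/crop1.png

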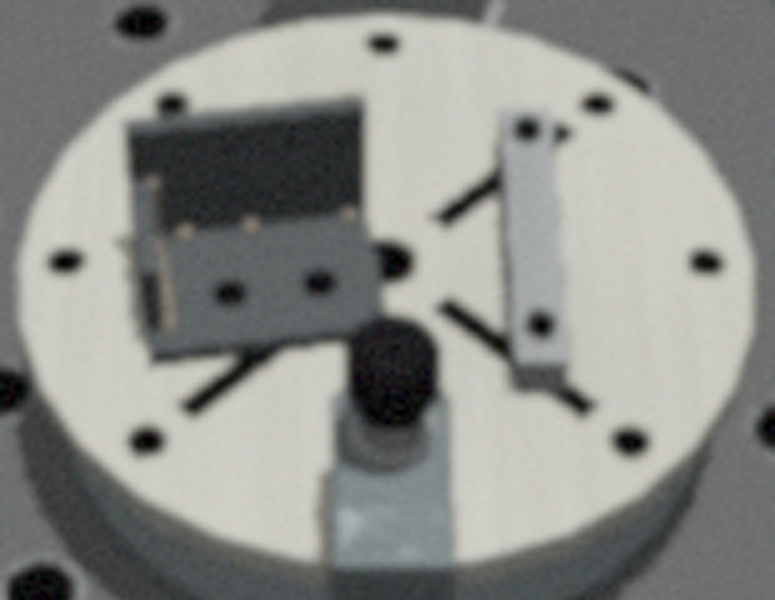

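The top crop shows the bracket's back on edge at crop x≈280 (v 310 to 530) and the bar from (205,155) to (490,235). The side crop shows the back's top edge from (130,125) to (360,100), and the knob in front of it at (393,370). Next I'll triangulate these.

```bash
cat >> h.py <<'E'
def tri(ut,us,):
    A=[];b=[]
    for n,u in(("top",ut),("side",us)):
        o,d=ray(n,[u]); d=d[0]/np.linalg.norm(d[0]); M=np.eye(3)-np.outer(d,d); A.append(M); b.append(M@o)
    x=np.linalg.lstsq(np.vstack(A),np.hstack(b),rcond=None)[0]
    return x, max(np.abs(proj("top",x)[0]-ut).max(),np.abs(proj("side",x)[0]-us).max())
E
python3 - <<'E'
from h import *
T=lambda u,v:np.array([245+u/5,190+v/5]); S=lambda u,v:np.array([238+u/5,205+v/5])
for k,a,b in [("back far end top",T(279,310),S(361,103)),("back near end top",T(283,522),S(130,127)),
 ("bar hole L",T(237,180),S(528,130)),("bar hole R",T(459,206),S(541,324)),
 ("plate hole",T(366,64),S(705,262)),("hole",T(301,590),S(66,261)),("hole",T(65,291),S(384,44)),("hole",T(118,490),S(172,103)),("hole",T(505,535),S(147,440)),("hole",T(544,160),S(631,441)),
 ("foot hole",T(367,380),S(319,283)),("foot hole",T(370,456),S(230,293)),("axis hole",T(336,315),S(393,262))]:
    x,e=tri(a,b); print(k,x.round(4),round(e,2))
# depth-based: points by height
z=np.load("top0.npz"); d=z["d"]; v,u=np.mgrid[185:330,240:400]; uv=np.c_[u.ravel(),v.ravel()]
X=dep("top",uv,d); 
for lo,hi,nm in((.128,.155,"back"),(.089,.103,"bar"),(.155,.19,"knob")):
    q=X[(X[:,2]>lo)&(X[:,2]<hi)]; print(nm,len(q),q.mean(0).round(4),q.min(0).round(3),q.max(0).round(3))
    if len(q): print(cv2.minAreaRect((q[:,:2]*1000).astype(np.float32)))
z=np.load("side0.npz"); d=z["d"]; v,u=np.mgrid[205:330,238:393]; uv=np.c_[u.ravel(),v.ravel()]
X=dep("side",uv,d); q=X[(X[:,2]>.160)]; print("knob side",len(q),np.median(q,0),q[:,2].max(),q.min(0),q.max(0))
q=X[(X[:,2]>.137)&(X[:,2]<.155)&(X[:,1]>0)]; print(len(q),cv2.minAreaRect((q[:,:2]*1000).astype(np.float32)))
q=X[(X[:,2]>.093)&(X[:,2]<.1)&(X[:,0]>.57)]; print(len(q),cv2.minAreaRect((q[:,:2]*1000).astype(np.float32)))
E
```

```text
back far end top [0.5471 0.0851 0.1375] 0.05
back near end top [0.4605 0.0957 0.1363] 1.14
bar hole L [0.6171 0.0956 0.0954] 0.15
bar hole R [ 5.911e-01 -4.000e-04  9.560e-02] 0.17
plate hole [0.6684 0.0298 0.0748] 0.08
hole [0.434  0.093  0.0749] 0.25
hole [0.5828 0.1796 0.0738] 0.09
hole [0.4901 0.1669 0.0747] 0.22
hole [0.4455 0.0007 0.075 ] 0.07
hole [ 0.612  -0.0439  0.0743] 0.14
foot hole [0.5217 0.051  0.0822] 0.14
foot hole [0.4882 0.0546 0.0823] 0.28
axis hole [0.5536 0.0603 0.0751] 0.14
back 178 [0.5047 0.0846 0.1397] [ 0.461 -0.057  0.129] [0.549 0.099 0.153]
((495.388916015625, 20.35955810546875), (150.02952575683594, 89.04570770263672), 82.27555847167969)
bar 577 [0.5964 0.0462 0.0952] [ 0.457 -0.098  0.089] [0.631 0.113 0.103]
((552.0020751953125, 7.489654541015625), (178.43865966796875, 195.6875457763672), 6.493372917175293)
knob 206 [ 0.519  -0.0534  0.1696] [ 0.505 -0.07   0.155] [ 0.536 -0.039  0.177]
((520.2467651367188, -53.83634567260742), (29.929059982299805, 30.734615325927734), 81.06586456298828)
knob side 370 [ 0.51466485 -0.06417456  0.17141975] 0.7781776863999998 [ 0.37183221 -0.54994414  0.16000206] [ 0.53536267 -0.04311497  0.77817769]
190 ((504.77166748046875, 89.99688720703125), (11.501063346862793, 88.93534088134766), 82.921142578125)
510 ((604.3831787109375, 48.005027770996094), (131.02122497558594, 20.2269344329834), 74.97393798828125)
```

Heights agree with the text: plate 0.075, bar top 0.095, back top about 0.138 to 0.140.

| Item | Position / yaw |
|---|---|
| Turntable centre | (0.551, 0.061), yaw -15.1° |
| Back's middle | (0.5045, 0.090), facing yaw 83° |
| Knob | (0.520, -0.055) |

I'll move above the back with the fingers across it.

```bash
python3 -m handwheel '[[0.06,0,0,0,0,0,-6.35],[0.06,0,0,0,0,0,-6.35],[0.06,-0.0347,-0.0483,0,0,0,0],[0.06,-0.0347,-0.0483,0,0,0,0],[0.06,-0.0347,-0.0483,0,0,0,0],[0.06,-0.0347,-0.0483,0,0,0,0],[0.06,-0.0347,-0.0483,0,0,0,0],[0.06,-0.0347,-0.0483,0,0,0,0],[0.06,-0.0347,-0.0483,0,0,0,0],[0.06,-0.0347,-0.0483,0,0,0,0],[0.06,-0.0347,-0.0483,0,0,0,0],[0.06,-0.0347,-0.0483,0,0,0,0]]' 40
cat > s.py <<'E'
from h import *
from scipy.spatial.transform import Rotation as Ro
s=ctrl.get_state(); M=Ro.from_rotvec(s["tool_rot"]).as_matrix()
print("t",round(s["time"],2),"pos",np.round(s["position"],4),"yaw y",np.degrees(np.arctan2(M[1,1],M[0,1])).round(2),"tilt z",M[:,2].round(4),"F",np.round(s["ft_force"],1),"M",np.round(s["torque"],2),"w",round(s["grip_width"]*87,1),"gf",s["grip_force"],"q7",round(s["joint_positions"][6],2))
E
python3 s.py
```

```text
time: 1.6
position: [0.5051, 0.0885, 0.2224]
tool_rot: [0.191, 3.136, 0.001]
ft_force: [1.7, 0.4, -1.0]
grip_width: 0.69
grip_force: 0.0
t 1.6 pos [0.5051 0.0885 0.2224] yaw y 83.01 tilt z [ 1.e-04  4.e-04 -1.e+00] F [ 1.7  0.4 -1. ] M [ 0.05 -0.03  0.03] w 60.0 gf 0.0 q7 1.23
```

```bash
python3 -m handwheel '[[0.06,0,0.0015,0.04,0,0,0],[0.06,0,0,0.04,0,0,0],[0.06,0,0,0.025,0,0,0],[0.06,0,0,0.0135,0,0,0],[0.06,0,0,0,0,0,0],[0.0,0,0,0,0,0,0],[0.0,0,0,0,0,0,0],[0.0,0,0,0,0,0,0],[0.0,0,0,0,0,0,0]]' 40; python3 s.py
python3 - <<'E'
from h import *
im,d=ctrl.get_image("side"); np.savez("side1.npz",im=im,d=d)
cv2.imwrite("pics/grasp.png",cv2.resize(im[130:360,200:430],(575,575),interpolation=2))
E
```

```text
time: 2.72
position: [0.5051, 0.0919, 0.1044]
tool_rot: [0.192, 3.135, 0.001]
ft_force: [-1.1, 0.8, 0.5]
grip_width: 0.318
grip_force: 0.0
t 2.73 pos [0.5051 0.0919 0.1044] yaw y 83.01 tilt z [ 7.e-04  3.e-04 -1.e+00] F [-1.1  0.8  0.5] M [ 0.    0.07 -0.02] w 27.6 gf 0.0 q7 1.26
```

View pics/grasp.png

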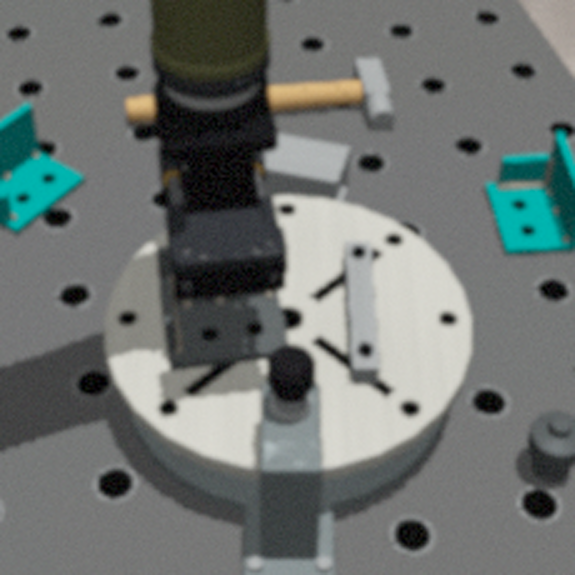

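The picture shows the fingers straddling the back, clear of the knob at (291,372) and the bar. They are still closing.

```bash
python3 -m handwheel '[[0,0,0,0,0,0,0],[0,0,0,0,0,0,0],[0,0,0,0,0,0,0],[0,0,0,0,0,0,0],[0,0,0,0,0,0,0]]' 45; python3 s.py; python3 -m handwheel '[[0,0,0,-0.01,0,0,0],[0,0,0,-0.02,0,0,0],[0,0,0,-0.01,0,0,0],[0,0,0,0,0,0,0]]'; python3 s.py
```

```text
time: 3.4
position: [0.5049, 0.0909, 0.1041]
tool_rot: [0.193, 3.136, -0.001]
ft_force: [-1.0, -5.1, 2.4]
grip_width: 0.085
grip_force: 45.0
t 3.4 pos [0.5049 0.0909 0.1041] yaw y 82.97 tilt z [-0.e+00 -9.e-04 -1.e+00] F [-1.  -5.1  2.4] M [-1.1   0.2  -0.02] w 7.4 gf 44.96374404989183 q7 1.26
time: 3.9
position: [0.505, 0.0926, 0.1442]
tool_rot: [0.191, 3.135, 0.002]
ft_force: [-0.6, -1.1, -8.4]
grip_width: 0.088
grip_force: 45.0
t 3.9 pos [0.505  0.0926 0.1442] yaw y 83.04 tilt z [ 7.0e-04  1.1e-03 -1.0e+00] F [-0.6 -1.1 -8.4] M [ 0.22 -0.08  0.02] w 7.6 gf 44.997997619211674 q7 1.25
```

Held, with 8.4 N of weight on the wrist. Next: turn by 98.1°, then shift to about 5 mm short of the bar.

```bash
python3 -m handwheel '[[0,0,0,0,0,0,9.81],[0,0,0,0,0,0,9.81],[0,0,0,0,0,0,9.81],[0,0,0,0,0,0,9.81],[0,0,0,0,0,0,9.81],[0,0,0,0,0,0,9.81],[0,0,0,0,0,0,9.81],[0,0,0,0,0,0,9.81],[0,0,0,0,0,0,9.81],[0,0,0,0,0,0,9.81],[0,0,0,0,0,0,0]]'; python3 s.py; python3 -m handwheel '[[0,-0.008,0.04,0,0,0,0],[0,-0.009,0.039,0,0,0,0],[0,0,0.0096,0,0,0,0],[0,0,0,0.018,0,0,0],[0,0,0,0,0,0,0],[0,0,0,0,0,0,0]]'; python3 s.py
python3 - <<'E'
from h import *
for n,(a,b,c,e) in(("side",(205,330,238,393)),("top",(190,325,245,400))):
    im,d=ctrl.get_image(n); np.savez(n+"2.npz",im=im,d=d); cv2.imwrite(f"pics/{n}2.png",cv2.resize(im[a:b,c:e],None,fx=5,fy=5,interpolation=2)[:600])
E
```

```text
time: 5.28
position: [0.5041, 0.0918, 0.1431]
tool_rot: [-2.491, -1.913, 0.002]
ft_force: [0.1, -0.4, -7.7]
grip_width: 0.091
grip_force: 45.0
t 5.28 pos [0.5041 0.0918 0.1431] yaw y -14.97 tilt z [-1.6e-03 -5.0e-04 -1.0e+00] F [ 0.1 -0.4 -7.7] M [-0.21 -0.07 -0.01] w 8.0 gf 44.998716758564115 q7 -0.46
time: 6.02
position: [0.5848, 0.0532, 0.1254]
tool_rot: [-2.491, -1.912, 0.002]
ft_force: [-0.5, 0.3, -7.6]
grip_width: 0.087
grip_force: 45.0
t 6.03 pos [0.5848 0.0532 0.1254] yaw y -14.99 tilt z [-1.6e-03  5.0e-04 -1.0e+00] F [-0.5  0.3 -7.6] M [-0.17 -0.07 -0.03] w 7.6 gf 44.998895935714245 q7 -0.28
```

View pics/side2.png

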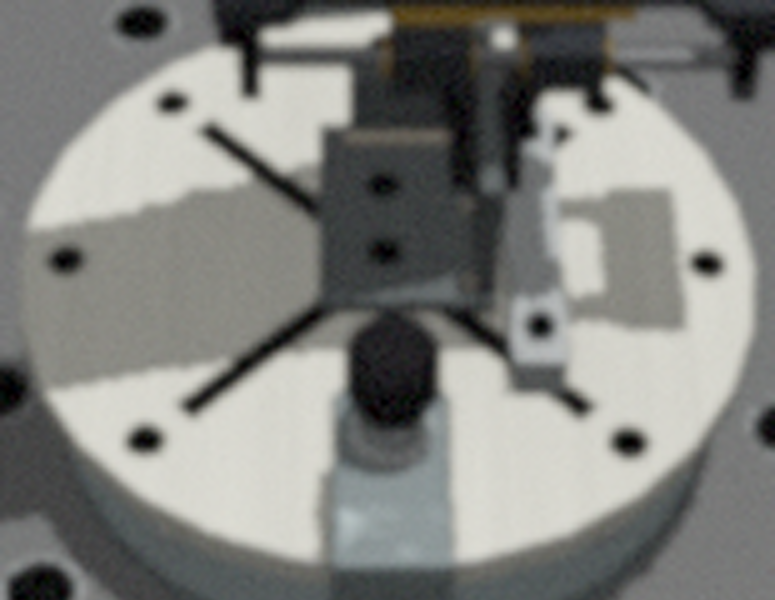

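The foot hangs at crop (320 to 490, 130 to 305) with its cheek on the far side and its back facing the bar at (530,260). Next I'll lower it and push gently to the bar.

```bash
python3 -m handwheel '[[0,0,0,0.012,0,0,0],[0,0,0,0.007,0,0,0],[0,0,0,0,0,0,0],[0,0,0,0,0,0,0]]'; python3 s.py; python3 -m handwheel '[[0,0,0,0.0015,0,0,0],[0,0,0.002,0,0,0,0],[0,0,0.002,0,0,0,0],[0,0,0,0,0,0,0]]'; python3 s.py;  python3 -m handwheel '[[0,0,0.001,0,0,0,0],[0,0,0,0,0,0,0]]'; python3 s.py
```

```text
time: 6.62
position: [0.5861, 0.0523, 0.1071]
tool_rot: [2.494, 1.91, 0.0]
ft_force: [0.1, 0.2, -9.1]
grip_width: 0.092
grip_force: 45.0
t 6.62 pos [0.5861 0.0523 0.1071] yaw y -15.1 tilt z [ 2.e-04 -0.e+00 -1.e+00] F [ 0.1  0.2 -9.1] M [-0.23 -0.06 -0.03] w 8.0 gf 44.99876123853028 q7 -0.27
time: 7.12
position: [0.59, 0.0512, 0.1056]
tool_rot: [2.494, 1.91, 0.0]
ft_force: [0.7, 0.0, -8.3]
grip_width: 0.093
grip_force: 45.0
t 7.12 pos [0.59   0.0512 0.1056] yaw y -15.1 tilt z [ 1.e-04 -0.e+00 -1.e+00] F [ 0.7  0.  -8.3] M [-0.21 -0.06  0.05] w 8.1 gf 44.99809255823493 q7 -0.27
time: 7.38
position: [0.5903, 0.0512, 0.1055]
tool_rot: [-2.493, -1.91, 0.001]
ft_force: [-1.9, 0.3, -7.9]
grip_width: 0.085
grip_force: 45.0
t 7.38 pos [0.5903 0.0512 0.1055] yaw y -15.1 tilt z [-1.2e-03  3.0e-04 -1.0e+00] F [-1.9  0.3 -7.9] M [-0.07  0.45 -0.07] w 7.4 gf 45.010296357795596 q7 -0.27
```

```bash
python3 -m handwheel '[[0,0,0,0.001,0,0,0],[0,0,0,0,0,0,0]]'; python3 s.py; python3 -m handwheel '[[0,0,0,0.0007,0,0,0],[0,0,0.001,0,0,0,0],[0,0,0,0,0,0,0]]'; python3 s.py
```

```text
time: 7.62
position: [0.5903, 0.0512, 0.1043]
tool_rot: [-2.493, -1.91, 0.001]
ft_force: [-2.6, 0.9, -7.7]
grip_width: 0.092
grip_force: 45.0
t 7.62 pos [0.5903 0.0512 0.1043] yaw y -15.09 tilt z [-1.e-03  3.e-04 -1.e+00] F [-2.6  0.9 -7.7] M [-0.07  0.65 -0.13] w 8.0 gf 45.01485633663833 q7 -0.27
time: 8.0
position: [0.5905, 0.0511, 0.1042]
tool_rot: [-2.492, -1.909, 0.003]
ft_force: [-7.8, 0.7, -1.8]
grip_width: 0.087
grip_force: 45.0
t 8.0 pos [0.5905 0.0511 0.1042] yaw y -15.1 tilt z [-0.0029  0.001  -1.    ] F [-7.8  0.7 -1.8] M [ 0.17  1.76 -0.14] w 7.5 gf 45.01031247898936 q7 -0.26
```

```bash
python3 -m handwheel '[[0.03,0,0,0,0,0,0],[0.03,0,0,0,0,0,0],[0.03,0,0,0,0,0,0]]'; python3 s.py; python3 -m handwheel '[[0.03,0,0.008,0,0,0,0],[0.03,0,0.001,0,0,0,0],[0.03,0,0,0,0,0,0]]'; python3 s.py
```

```text
time: 8.38
position: [0.5937, 0.0506, 0.1054]
tool_rot: [2.492, 1.909, 0.006]
ft_force: [0.2, -0.2, -0.2]
grip_width: 0.311
grip_force: 0.0
t 8.38 pos [0.5937 0.0506 0.1054] yaw y -15.11 tilt z [ 4.3e-03  4.0e-04 -1.0e+00] F [ 0.2 -0.2 -0.2] M [-0.11  0.06 -0.02] w 27.0 gf 0.0 q7 -0.26
time: 8.75
position: [0.6009, 0.0484, 0.1038]
tool_rot: [2.494, 1.91, 0.001]
ft_force: [-0.9, -0.3, -0.0]
grip_width: 0.344
grip_force: 0.3
t 8.75 pos [0.6009 0.0484 0.1038] yaw y -15.1 tilt z [ 6.e-04 -1.e-04 -1.e+00] F [-0.9 -0.3 -0. ] M [-0.02  0.22 -0.01] w 29.9 gf 0.25316316516637016 q7 -0.25
```

```bash
python3 -m handwheel '[[0.03,0,0.001,0,0,0,0],[0.03,0,0,0,0,0,0]]'; python3 s.py; python3 -m handwheel '[[0.03,0,0.0005,0,0,0,0],[0.03,0,0,0,0,0,0]]'; python3 s.py
```

```text
time: 9.0
position: [0.6009, 0.0483, 0.1038]
tool_rot: [-2.493, -1.91, 0.001]
ft_force: [-2.8, 1.6, 2.0]
grip_width: 0.345
grip_force: 1.7
t 9.0 pos [0.6009 0.0483 0.1038] yaw y -15.09 tilt z [-1.1e-03  3.0e-04 -1.0e+00] F [-2.8  1.6  2. ] M [0.1  0.8  0.02] w 30.0 gf 1.6718355019111186 q7 -0.25
time: 9.25
position: [0.6011, 0.0483, 0.1037]
tool_rot: [-2.493, -1.91, 0.002]
ft_force: [-5.0, 0.9, 3.4]
grip_width: 0.344
grip_force: 2.5
t 9.25 pos [0.6011 0.0483 0.1037] yaw y -15.09 tilt z [-1.8e-03  4.0e-04 -1.0e+00] F [-5.   0.9  3.4] M [ 0.18  1.21 -0.04] w 29.9 gf 2.5457377677230397 q7 -0.25
```

Pushed with 5 N and it no longer moves. I'll centre the fingers, rise, and check.

```bash
python3 -m handwheel '[[0.04,0,-0.01,0,0,0,0],[0.06,0,0,0,0,0,0],[0.06,0,0,-0.04,0,0,0],[0.06,0,0,-0.05,0,0,0],[0.06,-0.035,-0.05,-0.02,0,0,0],[0.06,-0.05,-0.03,0,0,0,0],[0.06,-0.03,0,0,0,0,0],[0.06,0,0,0,0,0,0],[0.06,0,0,0,0,0,0]]'; python3 s.py
python3 - <<'E'
from h import *
for n,(a,b,c,e) in(("side",(205,330,238,393)),("top",(190,325,245,400))):
    im,d=ctrl.get_image(n); np.savez(n+"3.npz",im=im,d=d); cv2.imwrite(f"pics/{n}3.png",cv2.resize(im[a:b,c:e],None,fx=5,fy=5,interpolation=2)[:600])
    v,u=np.mgrid[a:b,c:e]; X=dep(n,np.c_[u.ravel(),v.ravel()],d); c_,s_=np.cos(-.2635),np.sin(-.2635)
    q=X-[.5512,.0614,0]; q=np.c_[q[:,0]*c_+q[:,1]*s_,-q[:,0]*s_+q[:,1]*c_,q[:,2]]
    ok=(np.abs(q[:,1])<.07)&(np.abs(q[:,0]-.04)<.03)
    r=q[ok&(q[:,2]>.132)&(q[:,2]<.145)]; print(n,"back(tt frame)",len(r),r.mean(0).round(4) if len(r) else"",cv2.minAreaRect((r[:,:2]*1000).astype(np.float32)) if len(r)>3 else "")
E
```

```text
time: 10.38
position: [0.4872, -0.0383, 0.2135]
tool_rot: [2.493, 1.911, 0.002]
ft_force: [-0.7, -0.2, -0.4]
grip_width: 0.688
grip_force: 0.0
t 10.38 pos [ 0.4872 -0.0383  0.2135] yaw y -15.07 tilt z [ 1.3e-03  6.0e-04 -1.0e+00] F [-0.7 -0.2 -0.4] M [-0.05  0.03  0.02] w 59.9 gf 0.0 q7 -0.25
side back(tt frame) 116 [ 0.041  -0.0175  0.1394] ((40.767173767089844, 0.5461921691894531), (92.16783142089844, 7.89440393447876), 89.94001770019531)
top back(tt frame) 186 [0.0408 0.0021 0.1391] ((41.592952728271484, 2.0511093139648438), (8.977895736694336, 89.54559326171875), 0.0675259381532669)
```

View pics/top3.png

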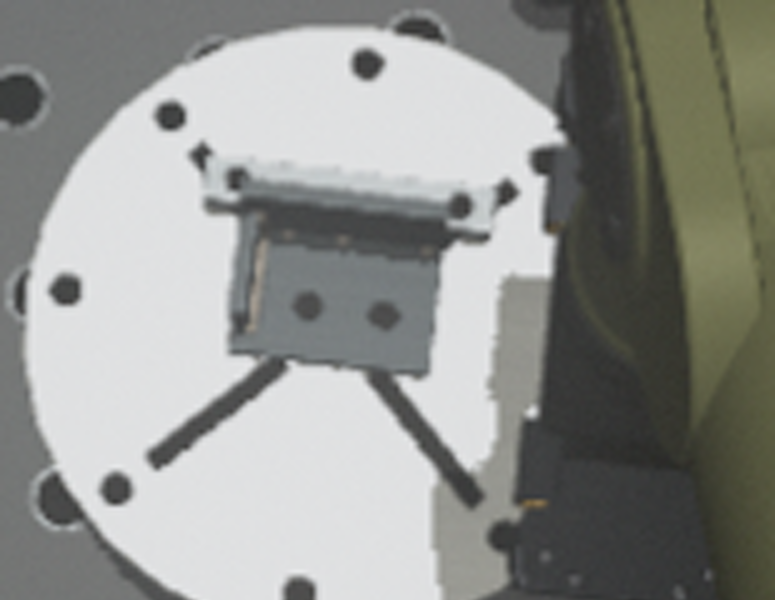

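View pics/side3.png

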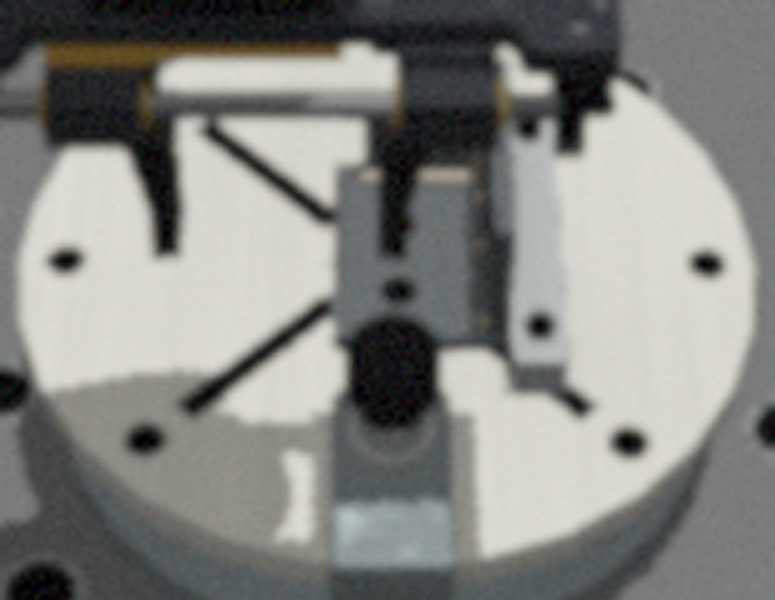

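Bracket check: the back is at 41 mm along the turntable's x, spans y about -44 to +46 mm, sits square to within 0.1°, and its top is at 0.139, so the foot is flat. The plate's holes have not moved, so the plate is unturned. In the side crop the knob is at (393,370). On to the knob.

```bash
python3 -m handwheel '[[0.06,-0.0077,0.0357,0,0,0,0],[0.06,0,0,0,0,0,0],[0.06,0,0,0.035,0,0,0],[0.06,0,0,0.03,0,0,0],[0.06,0,0,0.0095,0,0,0],[0.06,0,0,0,0,0,0],[0.06,0,0,0,0,0,0]]' 50; python3 s.py; python3 s.py; python3 -m handwheel '[[0.02,0,0,0,0,0,0],[0.02,0,0,0,0,0,0],[0.02,0,0,0,0,0,0],[0.02,0,0,0,0,0,0],[0.02,0,0,0,0,0,0],[0.02,0,0,0,0,0,0]]' 50; python3 s.py
```

```text
time: 11.35
position: [0.52, -0.0556, 0.1401]
tool_rot: [2.493, 1.91, 0.003]
ft_force: [-0.2, -0.1, 0.3]
grip_width: 0.687
grip_force: 0.0
t 11.35 pos [ 0.52   -0.0556  0.1401] yaw y -15.08 tilt z [ 2.1e-03  3.0e-04 -1.0e+00] F [-0.2 -0.1  0.3] M [-0.08  0.06 -0.04] w 59.7 gf 0.0 q7 -0.14
t 11.35 pos [ 0.52   -0.0556  0.1401] yaw y -15.08 tilt z [ 2.1e-03  3.0e-04 -1.0e+00] F [-0.2 -0.1  0.3] M [-0.08  0.06 -0.04] w 59.7 gf 0.0 q7 -0.14
time: 12.1
position: [0.5192, -0.0558, 0.139]
tool_rot: [2.494, 1.91, 0.0]
ft_force: [-0.3, 0.0, 1.2]
grip_width: 0.345
grip_force: 50.0
t 12.1 pos [ 0.5192 -0.0558  0.139 ] yaw y -15.1 tilt z [ 4.e-04  0.e+00 -1.e+00] F [-0.3  0.   1.2] M [-0.1   0.04  0.02] w 30.0 gf 50.00040882267058 q7 -0.14
```

```bash
python3 -m handwheel '[[0.02,0,0,-0.005,0,0,0],[0.02,0,0,-0.005,0,0,0],[0.02,0,0,-0.005,0,0,0],[0.02,0,0,-0.004,0,0,0],[0.02,0,0,0,0,0,0]]' 60; python3 s.py; python3 -m handwheel '[[0.02,0,0,-0.002,0,0,0],[0.02,0,0,0,0,0,0]]'; python3 s.py; python3 -m handwheel '[[0.02,0,0,-0.001,0,0,0],[0.02,0,0,0,0,0,0]]'; python3 s.py
```

```text
time: 12.72
position: [0.5191, -0.0558, 0.1568]
tool_rot: [2.493, 1.91, -0.0]
ft_force: [6.6, -0.3, -13.6]
grip_width: 0.345
grip_force: 60.0
t 12.72 pos [ 0.5191 -0.0558  0.1568] yaw y -15.09 tilt z [ 2.e-04 -7.e-04 -1.e+00] F [  6.6  -0.3 -13.6] M [-0.23 -1.31 -0.02] w 30.0 gf 59.99563609242614 q7 -0.15
time: 12.98
position: [0.5191, -0.0558, 0.1585]
tool_rot: [2.493, 1.91, -0.001]
ft_force: [7.0, -0.8, -14.7]
grip_width: 0.344
grip_force: 60.0
t 12.97 pos [ 0.5191 -0.0558  0.1585] yaw y -15.09 tilt z [ 1.e-04 -8.e-04 -1.e+00] F [  7.   -0.8 -14.7] M [-0.24 -1.45  0.04] w 29.9 gf 59.995201336369064 q7 -0.15
time: 13.22
position: [0.5191, -0.0558, 0.1594]
tool_rot: [2.493, 1.91, -0.001]
ft_force: [7.0, -1.0, -15.2]
grip_width: 0.351
grip_force: 60.0
t 13.22 pos [ 0.5191 -0.0558  0.1594] yaw y -15.09 tilt z [-0.e+00 -9.e-04 -1.e+00] F [  7.   -1.  -15.2] M [-0.26 -1.43 -0.03] w 30.6 gf 59.995258843919146 q7 -0.15
```

```bash
python3 -m handwheel '[[0.02,0,0.0007,-0.001,0,0,0],[0.02,0,0,0,0,0,0]]'; python3 s.py; python3 -m handwheel '[[0.02,0,0,-0.001,0,0,0],[0.02,0,0,0,0,0,0]]'; python3 s.py; python3 -m handwheel '[[0.02,0,0,-0.0005,0,0,0],[0.02,0,0,0,0,0,0]]'; python3 s.py
```

```text
time: 13.48
position: [0.5191, -0.0558, 0.16]
tool_rot: [-2.494, -1.91, 0.003]
ft_force: [5.4, -1.3, -15.1]
grip_width: 0.345
grip_force: 60.0
t 13.47 pos [ 0.5191 -0.0558  0.16  ] yaw y -15.09 tilt z [-1.6e-03 -7.0e-04 -1.0e+00] F [  5.4  -1.3 -15.1] M [-0.15 -1.21 -0.02] w 30.0 gf 59.99516544616199 q7 -0.15
time: 13.72
position: [0.5191, -0.0558, 0.161]
tool_rot: [-2.494, -1.91, 0.003]
ft_force: [5.3, -0.5, -15.9]
grip_width: 0.344
grip_force: 60.0
t 13.72 pos [ 0.5191 -0.0558  0.161 ] yaw y -15.09 tilt z [-1.6e-03 -6.0e-04 -1.0e+00] F [  5.3  -0.5 -15.9] M [-0.17 -1.3   0.02] w 30.0 gf 59.995048683849745 q7 -0.15
time: 13.98
position: [0.5191, -0.0558, 0.1611]
tool_rot: [-2.494, -1.91, 0.003]
ft_force: [6.5, -0.5, -17.3]
grip_width: 0.346
grip_force: 60.0
t 13.97 pos [ 0.5191 -0.0558  0.1611] yaw y -15.09 tilt z [-1.6e-03 -8.0e-04 -1.0e+00] F [  6.5  -0.5 -17.3] M [-0.18 -1.51 -0.03] w 30.1 gf 59.99446366193297 q7 -0.15
```

Near the stop: 22.1 mm up, and the force is rising with no travel. I'll add a little more to load the stop, then verify.

```bash
python3 -m handwheel '[[0.02,0,0,-0.001,0,0,0],[0.02,0,0,0,0,0,0]]'; python3 s.py; python3 -m handwheel '[[0.02,0,0,-0.0007,0,0,0],[0.02,0,0,0,0,0,0],[0.02,0,0,0,0,0,0],[0.02,0,0,0,0,0,0]]'; python3 s.py
python3 - <<'E'
from h import *
im,d=ctrl.get_image("side"); im2,d2=ctrl.get_image("top")
cv2.imwrite("pics/end.png",cv2.resize(im[205:330,238:393],None,fx=5,fy=5,interpolation=2)[:600])
for n,D,(a,b,c,e) in(("side",d,(205,330,238,393)),("top",d2,(190,325,245,400))):
    v,u=np.mgrid[a:b,c:e]; X=dep(n,np.c_[u.ravel(),v.ravel()],D); c_,s_=np.cos(-.2635),np.sin(-.2635)
    q=X-[.5512,.0614,0]; q=np.c_[q[:,0]*c_+q[:,1]*s_,-q[:,0]*s_+q[:,1]*c_,q[:,2]]
    r=q[(np.abs(q[:,1])<.07)&(np.abs(q[:,0]-.04)<.03)&(q[:,2]>.132)&(q[:,2]<.145)]; print(n,len(r),r.mean(0).round(4) if len(r) else "",cv2.minAreaRect((r[:,:2]*1000).astype(np.float32)) if len(r)>3 else "")
E
```

```text
time: 14.22
position: [0.519, -0.0558, 0.1612]
tool_rot: [2.494, 1.911, -0.003]
ft_force: [8.9, 0.4, -22.4]
grip_width: 0.348
grip_force: 60.0
t 14.22 pos [ 0.519  -0.0558  0.1612] yaw y -15.08 tilt z [-0.0017 -0.0013 -1.    ] F [  8.9   0.4 -22.4] M [-0.23 -2.01 -0.01] w 30.3 gf 59.99262944722432 q7 -0.15
time: 14.72
position: [0.519, -0.0558, 0.1612]
tool_rot: [2.494, 1.911, -0.004]
ft_force: [11.2, -0.9, -26.4]
grip_width: 0.348
grip_force: 60.0
t 14.72 pos [ 0.519  -0.0558  0.1612] yaw y -15.08 tilt z [-0.0019 -0.0017 -1.    ] F [ 11.2  -0.9 -26.4] M [-0.32 -2.35  0.02] w 30.3 gf 59.99139987376111 q7 -0.15
side 0  
top 186 [0.0408 0.002  0.1394] ((41.53644561767578, 2.0064697265625), (8.925375938415527, 89.52832794189453), 0.16781266033649445)
```

View pics/end.png

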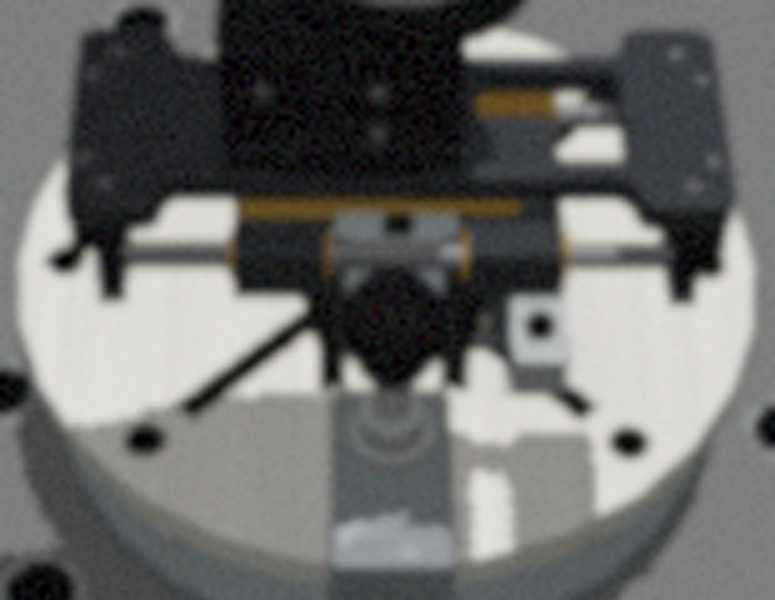

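The knob is raised between the fingers at (393,325), with the plunger stem showing below it. The plate holes at (145,440) and (630,441) have not moved, and the bracket is still at the bar. Handing in.

```bash
python3 -c "
from bench import ctrl
print(ctrl.close_job())"
```

```text
the job is handed in; nothing more can be done
None
```

I handed the job in at about 15 s: the bracket was let go with its back flat and square against the stop bar and well within its length, and the arm is holding the knob at its upper stop (about 22 mm up), with the plate not turned and none of the other things touched.

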